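# Hold a wax block in the trimming jig

### The arm

A 7-joint arm with a two-finger parallel gripper is mounted at the origin on a cart in front of the work surface, level with it; the furniture and walls round the work are solid. World frame = base frame: x ahead of the robot, y to its left, z up, the work surface at z = 0. Lengths are in m, angles in rad, forces in N, time in s.
With the tool pointing down it reaches from about 0.4 to 0.9 m from the base axis. Payload 5.5 kg.
Tool frame: the origin (TCP) lies between the finger pads; the fingertips stand ctrl.nose_length ahead of it and the grasp point (between the pads) lies 6 mm ahead of it (ctrl.nose_length is the distance from the TCP to the fingertips, in m); x points along the fingers, z is the direction in which the jaws open and shut, and the axes are right-handed (so a half turn about x gives the same grasp; the last joint's range is limited). The gripper opens to 92 mm and grips with 3 to 60 N. Pads are 19 mm wide; open, the fingers measure 130 mm over their backs; the gripper's body (75 mm by 190 mm) begins 47 mm behind the grasp point.
Start: joints at [-1.011, 0.501, -0.427, 1.55, 0.221, 1.138, -0.21], TCP at [0.19, 0.622, 0.252] pointing down, gripper open.
Joint ranges: [-2.88, 2.88], [-0.31, 2.03], [-1.54, 1.56], [0.2, 2.42], [-1.41, 4.55], [0.19, 2.02], [-2.57, 2.57]. Speed limits (rad/s): [2.57, 2.57, 3.14, 3.14, 3.14, 3.14, 3.14].

### API

Orientations are given as a unit quaternion [x, y, z, w].
In Python, from workcell import observe, eyes, ctrl gives the robot as it stands.
- The arm moves only by the shell command python3 -m inch 'ROWS'. ROWS is JSON, a list of rows, each an object with "delta_pos": the shift along the tool's x, y, z in mm, a list of three; "turn": the turn about the tool's x in units of 6 degrees (1.0 is 6 degrees); "claw": the opening, from 0 (shut) to 1 (fully open). In form: [{"delta_pos": [tx, ty, tz], "turn": turn, "claw": claw}, ...]. A call has 1 to 20 rows; each row is the pose to reach, as a shift and turn from the pose commanded when the call began, along the tool's axes at that moment; what a row does not reach only later rows make up. A row lasts 1/10 s, in which the tool goes at most 50 mm and 8.59 degrees, less where a joint would pass 70% of its speed; a pose out of reach is approached as far as the arm can. A call with a gripper value outside its range is refused whole. The fingers move at their own pace and stop on an object; the grip force is fixed at half the most. Time passes only in rows, so rows that repeat a pose let the fingers close. It gives the time, the measured TCP pose, the force and the opening at its end, in the units of the state.
- observe(): the state, without advancing time (a new reading comes with each control period).
- eyes.camera(name): name is "scene" or "top"; returns the picture (384x512x3 uint8, red, green, blue); there is no depth.
- eyes.get_calibration(name): a dict with "fx", "fy", "cx", "cy" (pixels), "dist_coeffs" ([k1, k2, p1, p2, k3] as OpenCV has them; the pictures are not rectified), "R" (3x3) and "t" (3): a world point X has camera coordinates R X + t. Camera axes: x right, y down, z forward; pixel columns grow to the right and rows downward; lengths in m; the calibration is good to about 2 mm. A picture is of the moment at which its call begins. get_calibration takes no time and is no camera call.
- ctrl.job_done(): hands the job in, once; it reports no verdict.
The state is a dict: "t": time; "qpos": joint angles; "joint_velocities": joint speeds; "effort": joint torques, N m; "eef_pos": TCP position; "eef_rot": TCP orientation; "ft_force": force on the tool from outside, world axes, zero at the start; "moment": the same for the moment, N m; "finger_gap": finger opening in m.
Only numpy, scipy, OpenCV 4.12 (cv2) and the standard library are available. Lean on these libraries where they do the work, as an engineer would, in place of code of your own. Each camera call takes 0.05 s, during which the arm holds its last target.

### The job

I want to scrape the surplus wax off the blue cassette. Lay it wax side up on the narrow sloping bed of the trimming jig, lengthwise, centred across the bed and behind the low front lip, and let go of it; then pull the jig's sprung handle out until its red pointer stands in the green band, so that the orange presser clamps the cassette against the lip. Keep hold of the handle there: your program finishes while still holding it in the band. Leave the other cassettes where they lie.

Things in the scene. Friction and masses are not known exactly. Their poses are not given: they have to be found in the camera images.
- block_2: The only blue tissue cassette, cream wax block on top; 28 x 41 x 14 mm, 12 g. Origin: middle of its underside; x across the 28 mm, y along the 41 mm, z up out of the wax. Plastic base 6 mm high over 28 x 41 mm; wax 24 x 29 mm, 8 mm high, towards +y. Grip it across the 28 mm. Starts flat on the bench, wax up. Either end may point to the lip.
- block_1: Pink cassette with wax, same size and axes as the blue one; leave it.
- block_3: White cassette with wax, same size and axes; leave it.
- block_5: Orange cassette with wax, same size and axes; leave it.
- bed: Sloping bed of the trimming jig (jig fixed to the bench): aluminium rail 20 mm wide, so the cassette overhangs both sides, 52 mm long, free for fingers on both sides. Origin: on its surface, 100 mm above the bench, where the middle of the cassette's underside lies when against the lip. x up the slope (20 degrees, away from the handle), y across, to the left, z at right angles off the bed.
- presser: Orange pad, 18 mm wide, 6 mm high, on a sprung pin carried by the handle's draw bar; moves down the slope with the handle. At rest its frame is the bed's, pad face at x = +34 mm. It meets a cassette at the lip with the handle 13 to 14 mm out, then gives way against its own spring: 2 N at once, 0.5 N more per mm.
- grip_bar: The handle: round black bar 12 mm thick along y across the jig's front. Rods at y = -34 and +34 mm hold it; 60 mm are free between them, 58 mm free behind it up to the yoke, open in front. Origin: its middle, 50 mm above the bench at rest; axes as the bed's: the pull is along -x, 20 degrees downward. Pinch it from above, fingers before and behind. Red pointer at its +y end.
- clamp (a joint): Travel of the handle in m: 0 = at rest, drawn in by its spring; grows as it is pulled out along the slope towards the robot; end stop 0.036. Green band: 0.021 to 0.027, middle 0.024. Return spring 3.2 N at rest plus 0.2 N per mm; with a cassette clamped about 15 N of pull in the band. Let go, it springs back.
- lip (a point): Top of the inner face of the steel lip at the low front end of the bed: 5 mm high, 24 mm wide. From it to the presser's face at rest are 54.5 mm, so the cassette has 13 mm of slack lengthwise.
- mark (a point): Middle of the 6 mm wide green band on the white scale strip (14 mm wide, black ticks every 4 mm) over which the red pointer moves; the strip lies left of the handle, its surface 11 mm below the bar's middle. The band lies 24 mm down the slope from the pointer at rest.

How it is judged:
By the outcome, as a careful person would: the job done as asked, in the order asked, and still so for the second after the job is handed in, while the arm keeps its last pose, push and grip.
It also fails if it takes over 48 s, if anything falls off the work surface, if the arm or the gripper's body presses on something with over 40 N, if the wrist force passes 120 N, or if a joint passes its speed limit or range.

## Working session

There is one attempt and no reset: what is moved stays moved. The work goes in short steps, Python scripts to look and compute and a shell command to move; the robot and the scene stay as the last step left them, time stands still between calls to the robot, and variables do not carry over. Pictures are saved under pics/ and viewed, and the job is handed in when it is done.

```bash
ls; mkdir -p pics; python3 - <<'E'
from workcell import observe, eyes, ctrl
import cv2, numpy as np
s=observe(); print(s['t'],s['eef_pos'],s['eef_rot'],s['finger_gap'],ctrl.nose_length)
for n in ('scene','top'):
    im=eyes.camera(n); np.save(f'pics/{n}0.npy',im); cv2.imwrite(f'pics/{n}0.png',cv2.resize(im[:,:,::-1],(768,576),interpolation=cv2.INTER_CUBIC))
    c=eyes.get_calibration(n); print(n,{k:np.round(v,4).tolist() for k,v in c.items()})
    R=np.array(c['R']);print('pos',-R.T@np.array(c['t']))
E
```

```text
pics
0.0 [0.1899419  0.62095615 0.25068966] [-0.42097657  0.56898181  0.42020899  0.5678581 ] 0.0918621277720819 0.025
scene {'fx': 428.8174, 'fy': 428.8174, 'cx': 254.8916, 'cy': 193.872, 'dist_coeffs': [0.0222, 0.0, 0.0, 0.0, 0.0], 'R': [[0.4275, -0.9039, -0.0143], [-0.5971, -0.2705, -0.7552], [0.6787, 0.3314, -0.6554]], 't': [-0.1508, 0.4282, 0.6109]}
pos [-0.09449981 -0.22291666  0.72155297]
top {'fx': 353.1953, 'fy': 353.1953, 'cx': 259.3695, 'cy': 186.4512, 'dist_coeffs': [-0.074, 0.0, 0.0, 0.0, 0.0], 'R': [[-0.0172, -0.9998, 0.0079], [-0.9857, 0.0156, -0.1676], [0.1675, -0.0107, -0.9858]], 't': [0.1045, 0.5468, 0.8504]}
pos [0.39838239 0.10502819 0.92915262]
```

View pics/scene0.png

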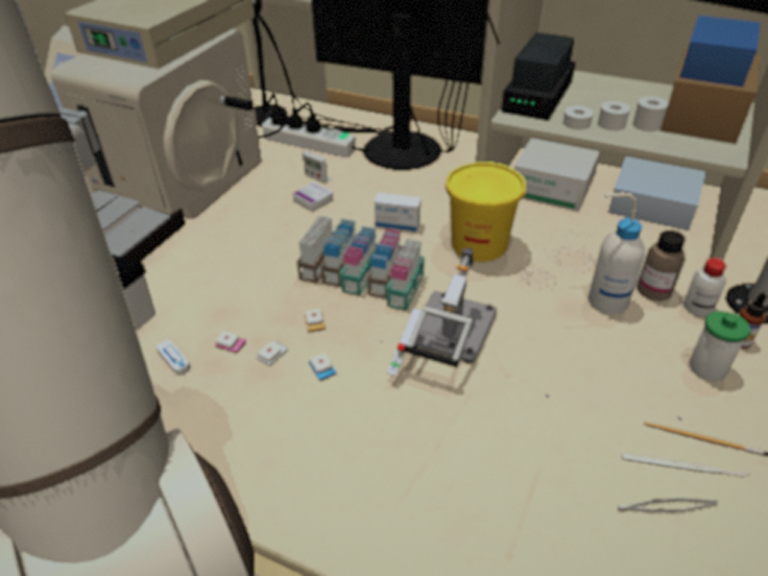

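View pics/top0.png

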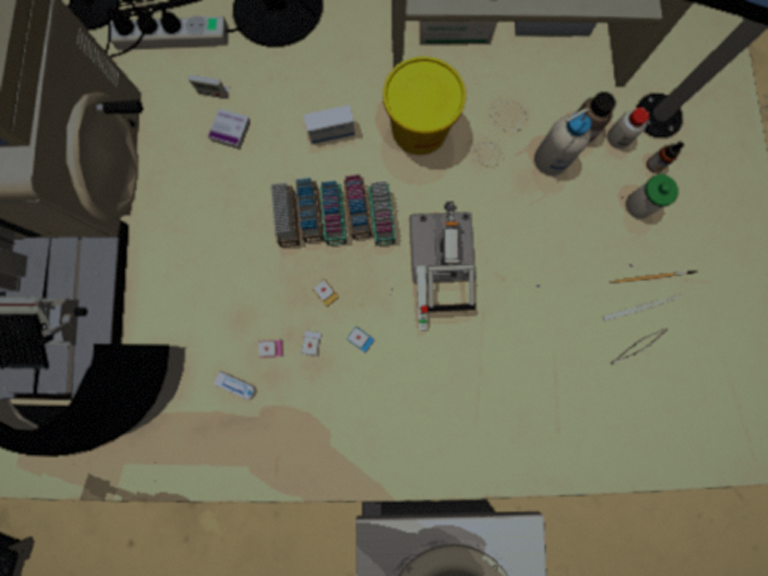

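The scene view (768x576 scale) has the blue cassette at (321,366) and the jig at (445,330). The top view has them at (361,339) and (447,265), with the red pointer at about (424,310). I'll zoom in on both.

```bash
cat > h.py <<'E'
import numpy as np, cv2
from workcell import observe, eyes, ctrl
def cal(n):
    c=eyes.get_calibration(n)
    K=np.array([[c['fx'],0,c['cx']],[0,c['fy'],c['cy']],[0,0,1]]); return K,np.array(c['dist_coeffs']),np.array(c['R']),np.array(c['t'])
def ray(n,uv):
    K,d,R,t=cal(n); p=cv2.undistortPoints(np.array(uv,float).reshape(-1,1,2),K,d).reshape(-1,2)
    D=np.c_[p,np.ones(len(p))]@R; return -R.T@t, D/np.linalg.norm(D,axis=1)[:,None]
def plane(n,uv,z):
    o,D=ray(n,uv); return o+D*((z-o[2])/D[:,2])[:,None]
def two(ua,ub,na='scene',nb='top'):
    oa,da=ray(na,ua); ob,db=ray(nb,ub); da=da[0];db=db[0]
    s=np.linalg.lstsq(np.c_[da,-db],ob-oa,rcond=None)[0]
    A=oa+da*s[0];B=ob+db*s[1]; return (A+B)/2,np.linalg.norm(A-B)
def proj(n,X):
    K,d,R,t=cal(n); return cv2.projectPoints(np.array(X,float).reshape(-1,1,3),cv2.Rodrigues(R)[0],t,K,d)[0].reshape(-1,2)
def snap(n,tag,box=None,f=8):
    im=eyes.camera(n); np.save(f'pics/{n}_{tag}.npy',im); crop(im,n,tag,box,f); return im
def crop(im,n,tag,box,f):
    x0,y0,x1,y1=box or (0,0,512,384)
    cv2.imwrite(f'pics/{n}_{tag}.png',cv2.resize(im[y0:y1,x0:x1,::-1],None,fx=f,fy=f,interpolation=cv2.INTER_CUBIC))
E
python3 - <<'E'
from h import *
a=np.load('pics/scene0.npy');b=np.load('pics/top0.npy')
crop(a,'scene','c1',(255,160,335,260),6); crop(b,'top','c1',(225,130,325,240),5); 
crop(b,'top','c1b',(225,205,265,245),12); crop(a,'scene','c1b',(195,225,235,260),12)
for n,im in(('scene',a),('top',b)):
    h=cv2.cvtColor(im,cv2.COLOR_RGB2HSV)
    for nm,lo,hi in(('blue',(95,120,60),(115,255,255)),('red',(0,150,60),(6,255,255)),('red2',(174,150,60),(180,255,255)),('green',(45,90,60),(80,255,255)),('orange',(8,140,80),(20,255,255))):
        m=cv2.inRange(h,lo,hi);k,l,st,ce=cv2.connectedComponentsWithStats(m)
        print(n,nm,[(st[i].tolist(),ce[i].round(1).tolist()) for i in range(1,k) if st[i,4]>3 and 130<ce[i][0]<340 and 130<ce[i][1]<270])
E
```

```text
scene blue [([252, 149, 25, 4, 27], [263.9, 150.6]), ([226, 150, 8, 5, 20], [230.1, 151.2]), ([217, 163, 9, 8, 62], [221.0, 166.2]), ([236, 162, 8, 4, 11], [239.7, 163.3]), ([250, 165, 11, 7, 51], [255.3, 167.6]), ([247, 172, 10, 6, 47], [251.3, 174.7]), ([212, 246, 11, 7, 38], [217.1, 248.8])]
scene red [([315, 160, 4, 1, 4], [316.5, 160.0]), ([266, 230, 4, 4, 14], [267.5, 231.5])]
scene red2 []
scene green [([279, 173, 3, 5, 7], [280.4, 175.1]), ([242, 175, 4, 5, 9], [243.9, 177.4]), ([277, 179, 4, 4, 7], [278.4, 180.4]), ([227, 180, 4, 6, 11], [228.0, 182.5]), ([239, 181, 5, 5, 9], [240.9, 182.8]), ([258, 189, 5, 10, 16], [258.8, 193.6]), ([271, 188, 6, 7, 14], [273.4, 191.0]), ([262, 242, 3, 2, 5], [262.8, 242.6])]
scene orange [([310, 148, 18, 8, 66], [319.5, 150.7]), ([309, 157, 18, 6, 62], [317.0, 159.7]), ([306, 178, 6, 2, 11], [308.7, 178.5])]
top blue [([200, 133, 9, 3, 21], [203.9, 134.1]), ([234, 134, 9, 7, 53], [238.0, 137.1]), ([216, 138, 9, 4, 19], [220.8, 139.5]), ([201, 146, 9, 6, 45], [205.1, 148.7]), ([237, 148, 6, 2, 7], [239.3, 148.1]), ([241, 225, 8, 9, 31], [244.7, 229.0]), ([165, 261, 2, 2, 4], [165.5, 261.5])]
top red [([281, 204, 5, 4, 17], [282.9, 205.6])]
top red2 []
top green [([246, 125, 6, 35, 47], [248.3, 141.5]), ([226, 129, 2, 9, 11], [226.8, 132.4]), ([227, 139, 2, 9, 9], [227.6, 143.0]), ([216, 151, 10, 9, 21], [218.3, 156.9]), ([227, 150, 3, 10, 18], [228.4, 154.5]), ([253, 159, 8, 1, 8], [256.5, 159.0]), ([280, 213, 5, 2, 9], [281.8, 213.6])]
top orange [([297, 148, 8, 2, 15], [300.7, 148.5])]
```

View pics/scene_c1.png

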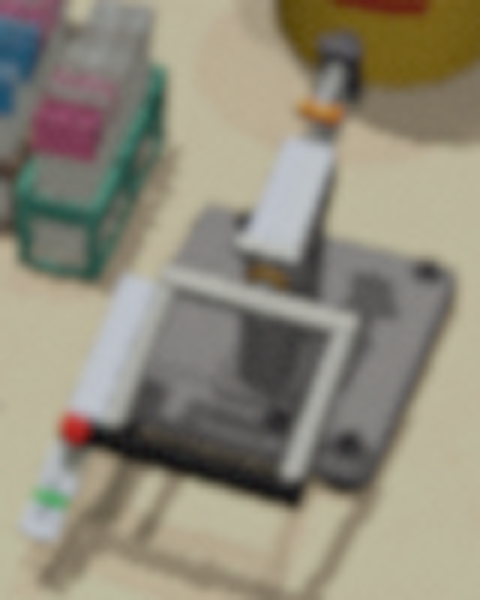

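View pics/top_c1.png

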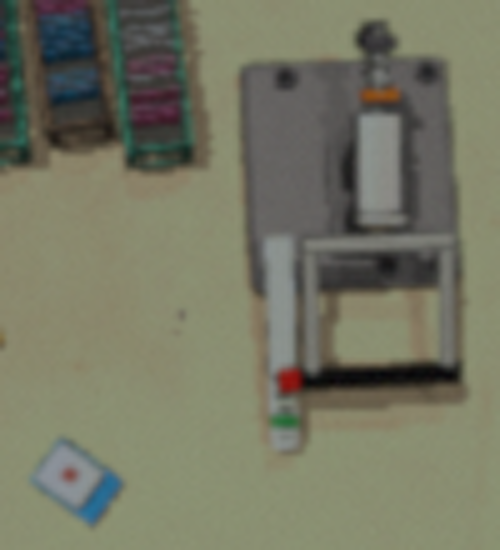

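View pics/top_c1b.png

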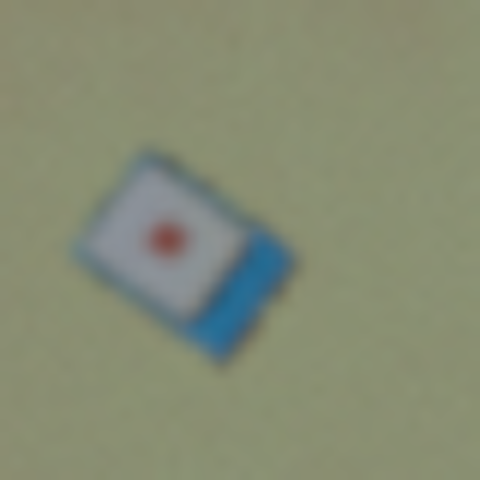

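View pics/scene_c1b.png

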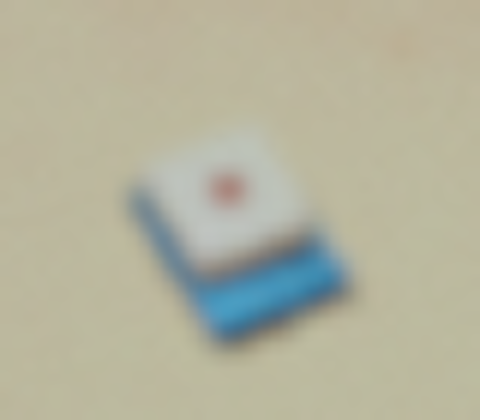

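```bash
python3 - <<'E'
from h import *
np.set_printoptions(precision=4,suppress=True)
def T(p,x0,y0,f): return [(x0+(a+.5)/f-.5,y0+(b+.5)/f-.5) for a,b in p]
ct=plane('top',T([(148,148),(72,250),(222,362),(298,258)],225,205,12),.006)
print('cass top',ct,ct.mean(0),np.linalg.norm(np.diff(np.r_[ct,ct[:1]],axis=0),axis=1))
e=ct[0]+ct[1]-ct[2]-ct[3]; print('y axis yaw',np.degrees(np.arctan2(e[1],e[0])))
cs=plane('scene',T([(215,345),(350,280),(133,198)],195,225,12),.004); print('cass scene',cs)
# wax dots
print('dot',two(T([(228,188)],195,225,12),T([(166,240)],225,205,12)))
# pointer / band
print('pointer',two(T([(75,430)],255,160,6),T([(290,380)],225,130,5)))
print('band',two(T([(47,497)],255,160,6),T([(285,421)],225,130,5)))
# bar ends z=.05
b=plane('top',T([(303,379),(461,374)],225,130,5),.053); print('bar',b,np.linalg.norm(b[0]-b[1]))
# base plate front/back corners z~.008
b=plane('top',T([(243,66),(442,60)],225,130,5),.008); print('plate back',b,np.degrees(np.arctan2(*(b[0]-b[1])[:2][::-1])))
# bed corners
print('bed up L/R',two(T([(284,138)],255,160,6),T([(359,112)],225,130,5)),two(T([(330,148)],255,160,6),T([(406,112)],225,130,5)))
print('lip L/R',two(T([(238,244)],255,160,6),T([(354,222)],225,130,5)),two(T([(300,258)],255,160,6),T([(409,222)],225,130,5)))
print('orange',two(T([(320,108)],255,160,6),T([(380,96)],225,130,5)))
E
```

```text
cass top [[0.4755 0.1552 0.006 ]
 [0.4536 0.1719 0.006 ]
 [0.4289 0.1396 0.006 ]
 [0.4511 0.1229 0.006 ]] [0.4523 0.1474 0.006 ] [0.0275 0.0406 0.0278 0.0405]
y axis yaw 52.805596431830764
cass scene [[0.4294 0.1397 0.004 ]
 [0.4537 0.1247 0.004 ]
 [0.4548 0.172  0.004 ]]
dot (array([0.455 , 0.1507, 0.016 ]), np.float64(0.0005918414989414869))
pointer (array([0.4978, 0.0385, 0.0526]), np.float64(0.00026292815428199473))
band (array([0.4787, 0.0406, 0.0352]), np.float64(0.0009214976052590916))
bar [[ 0.4982  0.0319  0.053 ]
 [ 0.4994 -0.0474  0.053 ]] 0.07932453847415048
plate back [[ 0.6741  0.0556  0.008 ]
 [ 0.6761 -0.0527  0.008 ]] 91.04569441784756
bed up L/R (array([0.6198, 0.0067, 0.1084]), np.float64(0.0021300139382462537)) (array([ 0.6173, -0.0138,  0.1129]), np.float64(0.0055298411726357605))
lip L/R (array([0.5699, 0.0074, 0.0949]), np.float64(0.0025530403886471695)) (array([ 0.5682, -0.0179,  0.0991]), np.float64(0.0007835057339806953))
orange (array([ 0.6246, -0.0033,  0.1221]), np.float64(0.0009288327245258654))
```

```bash
python3 - <<'E'
from h import *
from scipy.spatial.transform import Rotation as Ro
np.set_printoptions(precision=4,suppress=True)
print('tool axes (cols)\n',Ro.from_quat(observe()['eef_rot']).as_matrix())
b=np.load('pics/top0.npy')
def T(p,x0,y0,f): return [(x0+(a+.5)/f-.5,y0+(b+.5)/f-.5) for a,b in p]
h=cv2.cvtColor(b,cv2.COLOR_RGB2HSV)
g=b.min(2)
for nm,(x0,y0,x1,y1) in {'bed':(292,148,312,178),'strip':(274,174,287,222)}.items():
    u=cv2.resize(g[y0:y1,x0:x1],None,fx=10,fy=10,interpolation=cv2.INTER_CUBIC)
    m=(u>150).astype(np.uint8); cs=max(cv2.findContours(m,0,2)[0],key=cv2.contourArea)
    r=cv2.minAreaRect(cs); bx=cv2.boxPoints(r); print(nm,u.max(),r)
    im=T(bx,x0,y0,10); print(np.array(im)); 
    z=.1 if nm=='bed' else .05
    print(plane('top',im,z),plane('top',T([r[0]],x0,y0,10),z))
print('plate',plane('top',T([(243,66),(442,60),(460,290),(256,292)],225,130,5),.008))
print('rods',plane('top',T([(312,365),(447,360)],225,130,5),.056), plane('top',T([(310,250),(444,245)],225,130,5),.075))
E
```

```text
tool axes (cols)
 [[-0.0005 -0.9563  0.2924]
 [-0.0016  0.2924  0.9563]
 [-1.      0.     -0.0017]]Traceback (most recent call last):
  File "<stdin>", line 11, in <module>
ValueError: max() iterable argument is empty
```

```bash
python3 - <<'E'
from h import *
np.set_printoptions(precision=4,suppress=True)
b=np.load('pics/top0.npy')
def T(p,x0,y0,f): return [(x0+(a+.5)/f-.5,y0+(b+.5)/f-.5) for a,b in p]
g=b[:,:,2]
for nm,(x0,y0,x1,y1) in {'bed':(292,148,312,178),'strip':(274,174,287,222)}.items():
    u=cv2.resize(g[y0:y1,x0:x1],None,fx=10,fy=10,interpolation=cv2.INTER_CUBIC)
    th,m=cv2.threshold(u,0,1,cv2.THRESH_OTSU); cs=max(cv2.findContours(m,0,2)[0],key=cv2.contourArea)
    r=cv2.minAreaRect(cs); bx=cv2.boxPoints(r); print(nm,u.max(),th,r)
    im=T(bx,x0,y0,10); print(np.array(im)); 
    z=.1 if nm=='bed' else .05
    print(plane('top',im,z),plane('top',T([r[0]],x0,y0,10),z))
print('plate',plane('top',T([(243,66),(442,60),(460,290),(256,292)],225,130,5),.008))
print('rods',plane('top',T([(312,365),(447,360)],225,130,5),.056), plane('top',T([(310,250),(444,245)],225,130,5),.075))
E
```

```text
bed 145 101.0 ((88.54905700683594, 156.8732452392578), (222.50100708007812, 85.7667465209961), 87.95458984375)
[[295.7222 152.2724]
 [304.2934 151.9663]
 [305.0876 174.2022]
 [296.5164 174.5083]]
[[ 0.622   0.0064  0.1   ]
 [ 0.6225 -0.0145  0.1   ]
 [ 0.5673 -0.0142  0.1   ]
 [ 0.5669  0.0064  0.1   ]] [[ 0.5945 -0.0039  0.1   ]]
strip 145 100.0 ((67.5, 206.0), (368.0, 69.0), 90.0)
[[276.85 175.75]
 [283.75 175.75]
 [283.75 212.55]
 [276.85 212.55]]
[[0.5746 0.0507 0.05  ]
 [0.5743 0.0331 0.05  ]
 [0.4807 0.0358 0.05  ]
 [0.481  0.053  0.05  ]] [[0.5272 0.0432 0.05  ]]
plate [[ 0.6741  0.0556  0.008 ]
 [ 0.6761 -0.0527  0.008 ]
 [ 0.5494 -0.0567  0.008 ]
 [ 0.55    0.0517  0.008 ]]
rods [[ 0.5048  0.0275  0.056 ]
 [ 0.5062 -0.0402  0.056 ]] [[ 0.5595  0.0284  0.075 ]
 [ 0.561  -0.038   0.075 ]]
```

```bash
python3 -m inch '[{"delta_pos":[0,-390,-376],"turn":-11.6,"claw":0.6},{"delta_pos":[20,-390,-376],"turn":-11.6,"claw":0.6},{"delta_pos":[100,-390,-376],"turn":-11.6,"claw":0.6},{"delta_pos":[100,-390,-376],"turn":-11.6,"claw":0.6},{"delta_pos":[100,-390,-376],"turn":-11.6,"claw":0.6},{"delta_pos":[100,-390,-376],"turn":-11.6,"claw":0.6},{"delta_pos":[100,-390,-376],"turn":-11.6,"claw":0.6},{"delta_pos":[100,-390,-376],"turn":-11.6,"claw":0.6},{"delta_pos":[130,-390,-376],"turn":-11.6,"claw":0.6},{"delta_pos":[150,-390,-376],"turn":-11.6,"claw":0.6},{"delta_pos":[180,-390,-376],"turn":-11.6,"claw":0.6},{"delta_pos":[180,-390,-376],"turn":-11.6,"claw":0.6},{"delta_pos":[180,-390,-376],"turn":-11.6,"claw":0.6},{"delta_pos":[180,-390,-376],"turn":-11.6,"claw":0.6}]'
cat > st.py <<'E'
from h import *
from scipy.spatial.transform import Rotation as Ro
def st():
    s=observe(); M=Ro.from_quat(s['eef_rot']).as_matrix(); z=M[:,2]
    print('t',round(s['t'],2),'p',np.round(s['eef_pos'],4),'yawz',round(np.degrees(np.arctan2(z[1],z[0])),2),'tilt',np.round(M[:,0],3),'F',np.round(s['ft_force'],1),'gap',round(s['finger_gap'],4),'q',np.round(s['qpos'],2)); return s,M
def go(tgt,yaw,s,M):
    d=np.array(tgt)-s['eef_pos']; z=M[:,2]; cur=np.degrees(np.arctan2(z[1],z[0]))
    dy=(yaw-cur+180)%360-180
    print('rows delta mm',np.round(M.T@d*1000,1),'turn',round(-dy/6,2))
E
python3 -c "
from st import *
s,M=st(); go((.4523,.1474,.0265),142.8,s,M)
snap('top','2',(200,180,300,260),7)
snap('scene','2',(120,120,320,300),4)"
```

```text
t: 1.5
eef_pos: [0.4522, 0.1466, 0.0703]
eef_rot: [-0.668, 0.228, 0.67, 0.227]
ft_force: [-0.1, 1.0, -0.1]
finger_gap: 0.0549
t 1.5 p [0.4522 0.1466 0.0703] yawz 142.43 tilt [-0.003 -0.001 -1.   ] F [-0.1  1.  -0.1] gap 0.0549 q [-0.02  0.48 -0.42  2.1   0.33  0.62  1.82]
rows delta mm [43.8 -0.8  0.4] turn -0.06
```

View pics/scene_2.png

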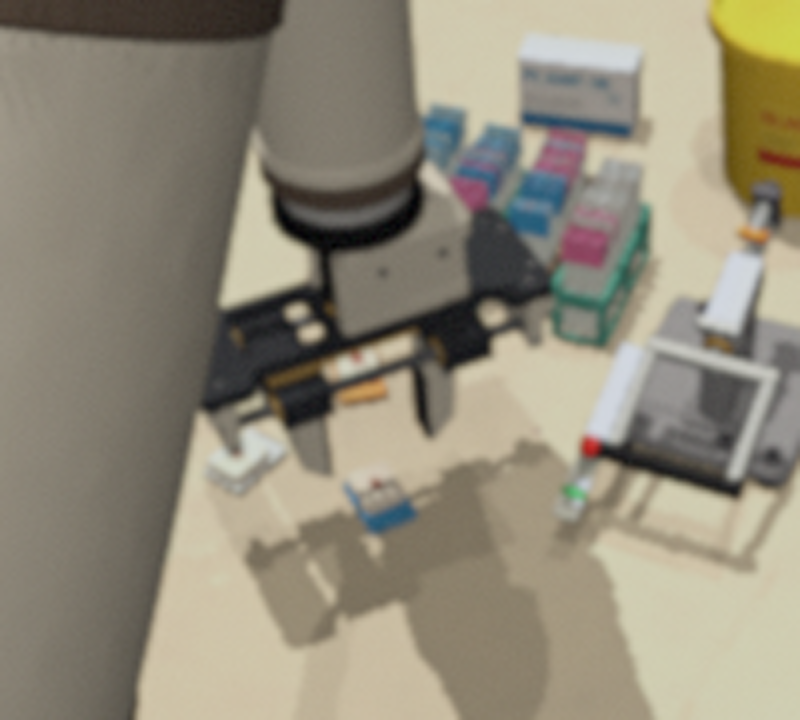

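View pics/top_2.png

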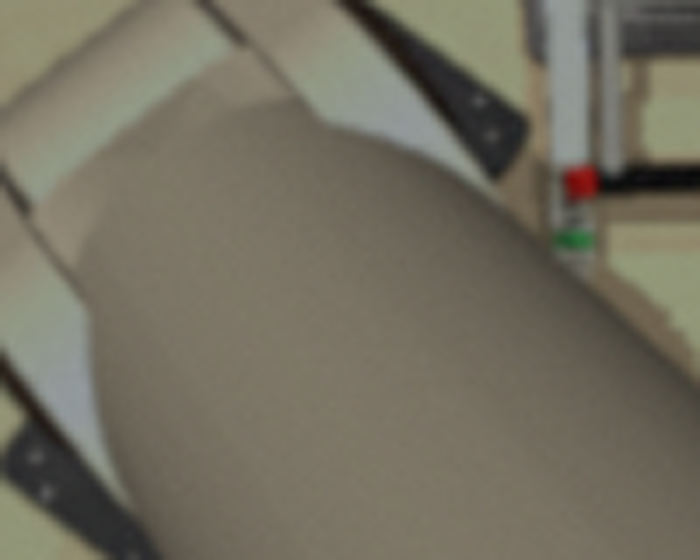

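The scene crop shows the open fingers at (310,430) and (435,390), straddling the blue cassette at (380,500). The gripper's 190 mm side lies along the jaw direction. Next I descend and grip.

```bash
python3 -m inch '[{"delta_pos":[20,-0.8,0.4],"turn":-0.06,"claw":0.6},{"delta_pos":[38,-0.8,0.4],"turn":-0.06,"claw":0.6},{"delta_pos":[43.5,-0.8,0.4],"turn":-0.06,"claw":0.6},{"delta_pos":[43.5,-0.8,0.4],"turn":-0.06,"claw":0.4},{"delta_pos":[43.5,-0.8,0.4],"turn":-0.06,"claw":0.2},{"delta_pos":[43.5,-0.8,0.4],"turn":-0.06,"claw":0.2},{"delta_pos":[43.5,-0.8,0.4],"turn":-0.06,"claw":0.2},{"delta_pos":[43.5,-0.8,0.4],"turn":-0.06,"claw":0.2}]'
python3 -c "
from st import *
s,M=st()"
```

```text
t: 2.4
eef_pos: [0.4538, 0.1491, 0.0289]
eef_rot: [0.671, -0.224, -0.67, -0.225]
ft_force: [0.1, -0.8, 4.3]
finger_gap: 0.0266
t 2.4 p [0.4538 0.1491 0.0289] yawz 142.95 tilt [ 0.001  0.    -1.   ] F [ 0.1 -0.8  4.3] gap 0.0266 q [-0.06  0.56 -0.37  2.11  0.39  0.53  1.77]
```

```bash
python3 -m inch '[{"delta_pos":[-20,0,0],"turn":0,"claw":0.2},{"delta_pos":[-60,0,0],"turn":0,"claw":0.2},{"delta_pos":[-100,0,0],"turn":0,"claw":0.2},{"delta_pos":[-120,0,0],"turn":0,"claw":0.2},{"delta_pos":[-120,0,0],"turn":0,"claw":0.2}]'
python3 -c "
from st import *
s,M=st()
snap('scene','3',(180,150,290,260),7)"
```

```text
t: 2.9
eef_pos: [0.4555, 0.1495, 0.1514]
eef_rot: [0.672, -0.224, -0.668, -0.226]
ft_force: [0.2, 0.7, 0.4]
finger_gap: 0.0264
t 2.9 p [0.4555 0.1495 0.1514] yawz 142.93 tilt [ 0.006  0.001 -1.   ] F [0.2 0.7 0.4] gap 0.0264 q [ 0.05  0.34 -0.5   2.06  0.23  0.79  1.91]
```

View pics/scene_3.png

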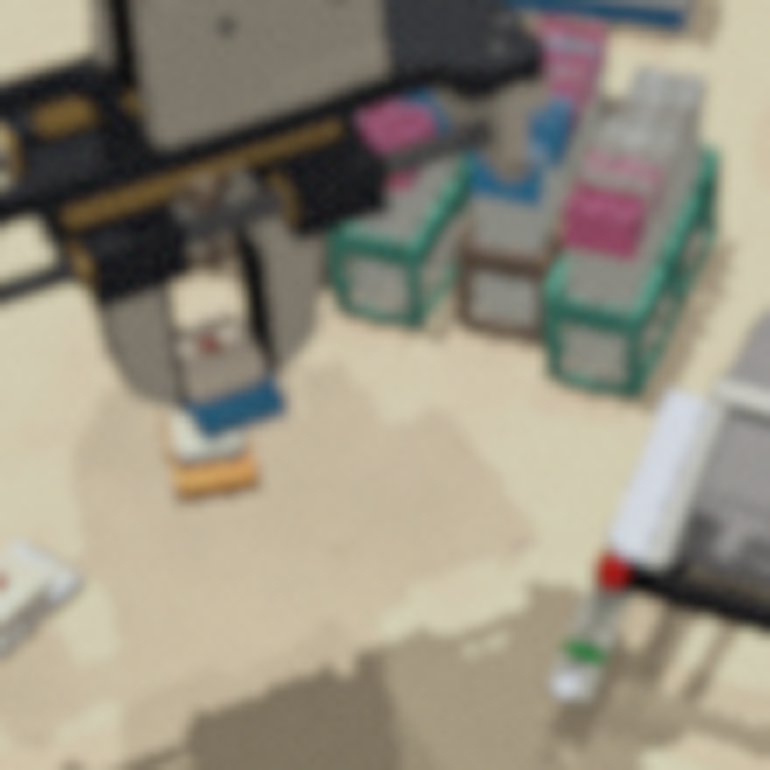

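```bash
python3 -c "
from st import *
s,M=st(); go((.597,-.0041,.172),91.3,s,M)
print('knob',two([(255+340.5/6-.5,160+45.5/6-.5)],[(225+375.5/5-.5,130+38.5/5-.5)]))"
```

```text
t 2.95 p [0.4544 0.1489 0.1496] yawz 142.92 tilt [ 0.004  0.    -1.   ] F [-0.1 -0.7  0.5] gap 0.0269 q [ 0.05  0.34 -0.5   2.06  0.23  0.78  1.91]
rows delta mm [ -22.    36.  -206.1] turn 8.6
knob (array([ 0.64999392, -0.00084678,  0.13285915]), np.float64(0.0015719993595415462))
```

```bash
python3 -m inch '[{"delta_pos":[-30,0,-15],"turn":0.5,"claw":0.2},{"delta_pos":[-45,8,-50],"turn":1.5,"claw":0.2},{"delta_pos":[-45,15,-90],"turn":2.8,"claw":0.2},{"delta_pos":[-45,22,-130],"turn":4.1,"claw":0.2},{"delta_pos":[-45,30,-165],"turn":5.4,"claw":0.2},{"delta_pos":[-45,34,-190],"turn":6.8,"claw":0.2},{"delta_pos":[-40,36,-203],"turn":8,"claw":0.2},{"delta_pos":[-30,36,-206],"turn":8.6,"claw":0.2},{"delta_pos":[-24,36,-206],"turn":8.6,"claw":0.2},{"delta_pos":[-22,36,-206],"turn":8.6,"claw":0.2},{"delta_pos":[-22,36,-206],"turn":8.6,"claw":0.2},{"delta_pos":[-22,36,-206],"turn":8.6,"claw":0.2}]'
python3 -c "
from st import *
s,M=st(); go((.597,-.0041,.150),91.3,s,M)
snap('scene','4',(250,130,350,240),7);snap('top','4',(240,110,340,220),6)"
```

```text
t: 4.15
eef_pos: [0.5958, -0.0035, 0.1702]
eef_rot: [-0.506, 0.494, 0.506, 0.494]
ft_force: [0.3, 0.1, -0.2]
finger_gap: 0.0266
t 4.15 p [ 0.5958 -0.0035  0.1702] yawz 91.45 tilt [-0.  0. -1.] F [ 0.3  0.1 -0.2] gap 0.0266 q [ 0.14  0.47 -0.24  1.77  0.14  0.92  1.44]
rows delta mm [20.2 -1.2 -0.7] turn 0.02
```

View pics/scene_4.png

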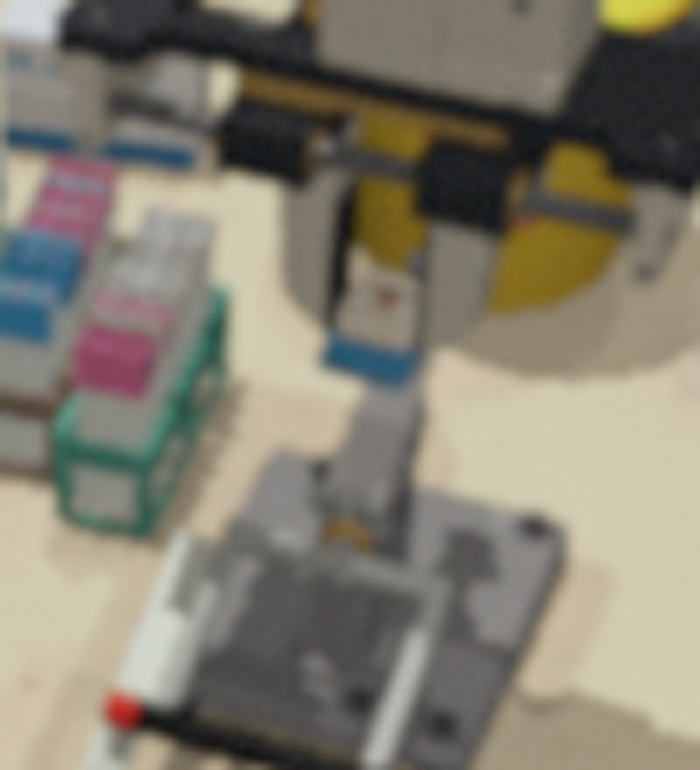

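View pics/top_4.png

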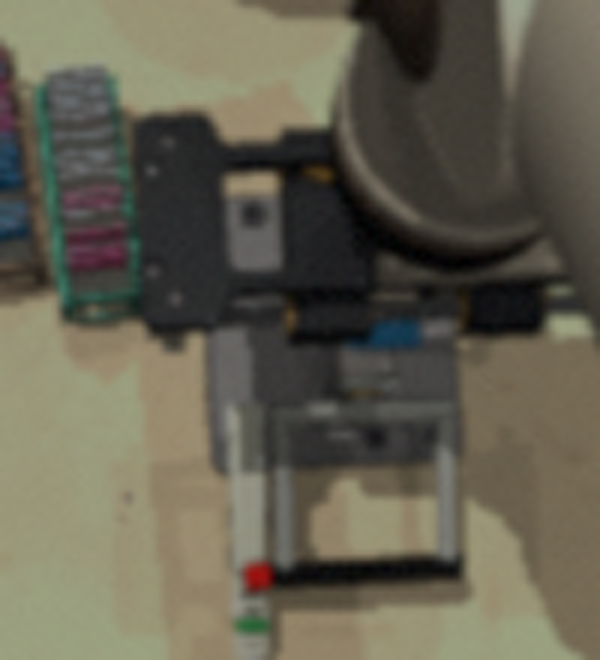

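```bash
python3 - <<'E'
from h import *
np.set_printoptions(precision=4,suppress=True)
def T(p,x0,y0,f): return [(x0+(a+.5)/f-.5,y0+(b+.5)/f-.5) for a,b in p]
print(plane('scene',T([(326,366),(404,386)],250,130,7),.1413))
print(plane('top',T([(366,346),(420,346)],240,110,6),.1433))
# predicted front bottom edge for centre TCP-2.2mm, and bed lines
X=[(.5958-.0022-.0205,-.0035+s*.014,.1413) for s in(1,-1)]
print((proj('scene',X)-[250,130]+.5)*7-.5,(proj('top',X)-[240,110]+.5)*6-.5)
E
```

```text
[[ 0.578   0.0072  0.1413]
 [ 0.5787 -0.0177  0.1413]]
[[ 0.5749  0.0017  0.1433]
 [ 0.5746 -0.0189  0.1433]]
[[309.9012 372.3909]
 [397.045  396.8045]] [[342.4888 351.9822]
 [415.634  350.9444]]
```

```bash
python3 -m inch '[{"delta_pos":[15,1,0.5],"turn":0,"claw":0.2},{"delta_pos":[25,1,0.5],"turn":0,"claw":0.2},{"delta_pos":[28,1,0.5],"turn":0,"claw":0.2},{"delta_pos":[28,1,0.5],"turn":0,"claw":0.2},{"delta_pos":[28,1,0.5],"turn":0,"claw":0.2}]'; python3 -m inch '[{"delta_pos":[1.5,0,0],"turn":0,"claw":0.2},{"delta_pos":[1.5,0,0],"turn":0,"claw":0.2}]';  python3 -m inch '[{"delta_pos":[1.5,0,0],"turn":0,"claw":0.2},{"delta_pos":[1.5,0,0],"turn":0,"claw":0.2}]'
```

```text
t: 4.75
eef_pos: [0.595, -0.0035, 0.1421]
eef_rot: [-0.506, 0.494, 0.506, 0.494]
ft_force: [0.6, 0.9, -0.5]
finger_gap: 0.0264
t: 4.95
eef_pos: [0.5951, -0.0035, 0.1409]
eef_rot: [0.506, -0.494, -0.506, -0.494]
ft_force: [-0.0, 0.8, -0.6]
finger_gap: 0.0264
t: 5.15
eef_pos: [0.5949, -0.0035, 0.1392]
eef_rot: [0.506, -0.494, -0.506, -0.494]
ft_force: [-0.5, -0.3, -0.0]
finger_gap: 0.0264
```

```bash
python3 -m inch '[{"delta_pos":[1.5,0,0],"turn":0,"claw":0.2},{"delta_pos":[1.5,0,0],"turn":0,"claw":0.2}]';  python3 -m inch '[{"delta_pos":[1.5,0,0],"turn":0,"claw":0.2},{"delta_pos":[1.5,0,0],"turn":0,"claw":0.2}]'; python3 -c "
from st import *
st();snap('scene','5',(270,130,350,230),7)"
```

```text
t: 5.35
eef_pos: [0.5948, -0.0035, 0.1375]
eef_rot: [-0.506, 0.494, 0.506, 0.494]
ft_force: [0.4, 0.1, -0.1]
finger_gap: 0.0268
t: 5.55
eef_pos: [0.5951, -0.0035, 0.1362]
eef_rot: [0.506, -0.494, -0.506, -0.494]
ft_force: [-0.5, -0.6, 1.2]
finger_gap: 0.0265
t 5.55 p [ 0.5951 -0.0035  0.1362] yawz 91.35 tilt [ 0.  0. -1.] F [-0.5 -0.6  1.2] gap 0.0265 q [ 0.14  0.52 -0.23  1.79  0.15  0.85  1.43]
```

View pics/scene_5.png

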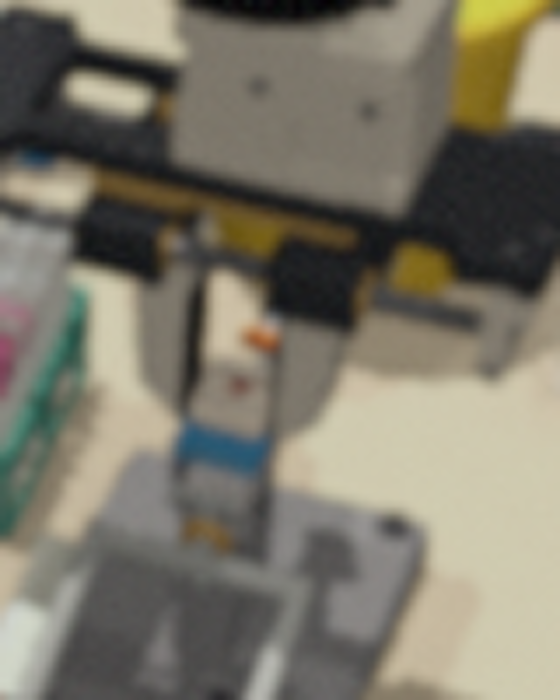

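Contact begins near TCP z = 0.136. I'll press gently to see whether the cassette pivots in the pads.

```bash
for i in 1 2; do python3 -m inch '[{"delta_pos":[1.5,0,0],"turn":0,"claw":0.2},{"delta_pos":[1.5,0,0],"turn":0,"claw":0.2}]'; done
```

```text
t: 5.8
eef_pos: [0.595, -0.0035, 0.1352]
eef_rot: [0.506, -0.494, -0.506, -0.494]
ft_force: [-2.1, -0.7, 6.1]
finger_gap: 0.0267
t: 6.0
eef_pos: [0.595, -0.0035, 0.1343]
eef_rot: [0.506, -0.494, -0.506, -0.494]
ft_force: [-5.3, -0.5, 10.2]
finger_gap: 0.0265
```

```bash
for i in 1 2; do python3 -m inch '[{"delta_pos":[1.5,0,0],"turn":0,"claw":0.2},{"delta_pos":[1.5,0,0],"turn":0,"claw":0.2}]'; done;  python3 -c "
from st import *
st();snap('scene','6',(270,130,350,230),7)"
```

```text
t: 6.2
eef_pos: [0.595, -0.0035, 0.1332]
eef_rot: [0.506, -0.494, -0.506, -0.494]
ft_force: [-4.2, 0.4, 12.0]
finger_gap: 0.0268
t: 6.4
eef_pos: [0.5952, -0.0035, 0.1316]
eef_rot: [0.506, -0.494, -0.506, -0.494]
ft_force: [-3.2, 0.4, 10.6]
finger_gap: 0.0273
t 6.4 p [ 0.5952 -0.0035  0.1316] yawz 91.36 tilt [ 0.001 -0.    -1.   ] F [-3.2  0.4 10.6] gap 0.0273 q [ 0.14  0.52 -0.23  1.79  0.15  0.84  1.43]
```

View pics/scene_6.png

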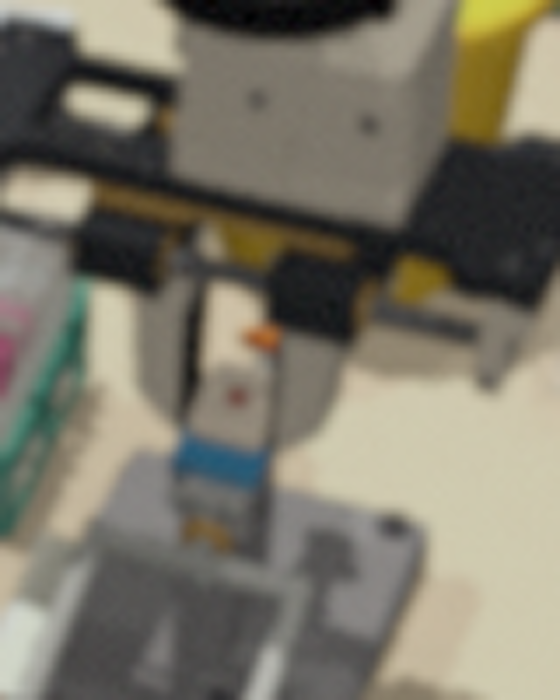

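The force levels off at about 11 N while the front end drops, so the cassette is pivoting onto the slope. I'll keep going until it lies flat.

```bash
for i in 1 2; do python3 -m inch '[{"delta_pos":[1.2,0,0],"turn":0,"claw":0.2},{"delta_pos":[1.2,0,0],"turn":0,"claw":0.2}]'; done;  python3 -c "
from st import *
st();snap('scene','7',(270,130,350,230),7)"
```

```text
t: 6.65
eef_pos: [0.5954, -0.0034, 0.1306]
eef_rot: [0.506, -0.494, -0.506, -0.494]
ft_force: [-4.6, 0.2, 11.8]
finger_gap: 0.0271
t: 6.85
eef_pos: [0.5956, -0.0035, 0.1296]
eef_rot: [0.506, -0.494, -0.505, -0.494]
ft_force: [-4.4, 0.1, 13.3]
finger_gap: 0.0273
t 6.85 p [ 0.5956 -0.0035  0.1296] yawz 91.36 tilt [ 0.002 -0.    -1.   ] F [-4.4  0.1 13.3] gap 0.0273 q [ 0.14  0.52 -0.23  1.8   0.15  0.84  1.43]
```

View pics/scene_7.png

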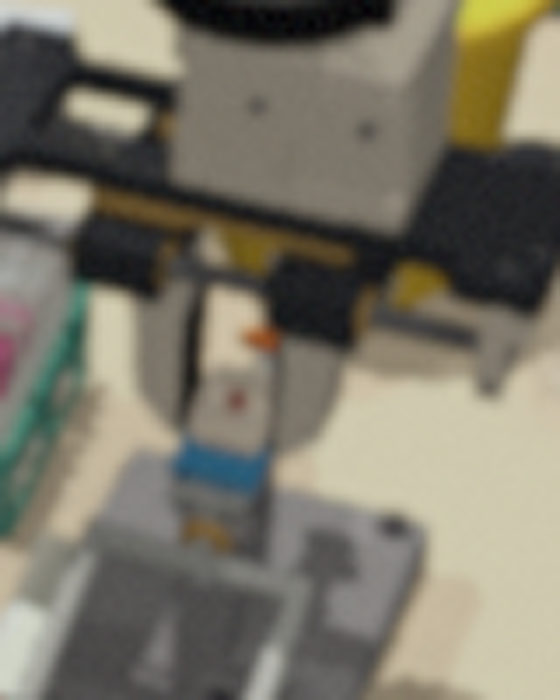

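```bash
for i in 1 2; do python3 -m inch '[{"delta_pos":[1.2,0,0],"turn":0,"claw":0.2},{"delta_pos":[1.2,0,0],"turn":0,"claw":0.2}]'; done
```

```text
t: 7.1
eef_pos: [0.5957, -0.0035, 0.1284]
eef_rot: [0.506, -0.494, -0.505, -0.494]
ft_force: [-3.9, -0.1, 10.9]
finger_gap: 0.0276
t: 7.3
eef_pos: [0.5959, -0.0035, 0.1272]
eef_rot: [0.507, -0.494, -0.505, -0.495]
ft_force: [-2.7, -0.9, 12.1]
finger_gap: 0.0278
```

```bash
python3 -m inch '[{"delta_pos":[-2,0,0],"turn":0,"claw":0.2},{"delta_pos":[-3,0,0],"turn":0,"claw":0.25},{"delta_pos":[-3,0,0],"turn":0,"claw":0.3},{"delta_pos":[-3,0,0],"turn":0,"claw":0.33},{"delta_pos":[-3,0,0],"turn":0,"claw":0.36},{"delta_pos":[-3,0,0],"turn":0,"claw":0.4},{"delta_pos":[-3,0,0],"turn":0,"claw":0.5}]';python3 -c "
from st import *
st();snap('scene','8',(270,130,350,230),7)"
```

```text
t: 8.0
eef_pos: [0.5949, -0.0035, 0.1282]
eef_rot: [-0.506, 0.494, 0.506, 0.494]
ft_force: [0.4, -0.2, -0.1]
finger_gap: 0.041
t 8.0 p [ 0.5949 -0.0035  0.1282] yawz 91.36 tilt [-0.  0. -1.] F [ 0.4 -0.2 -0.1] gap 0.041 q [ 0.14  0.53 -0.23  1.8   0.15  0.84  1.43]
```

View pics/scene_8.png

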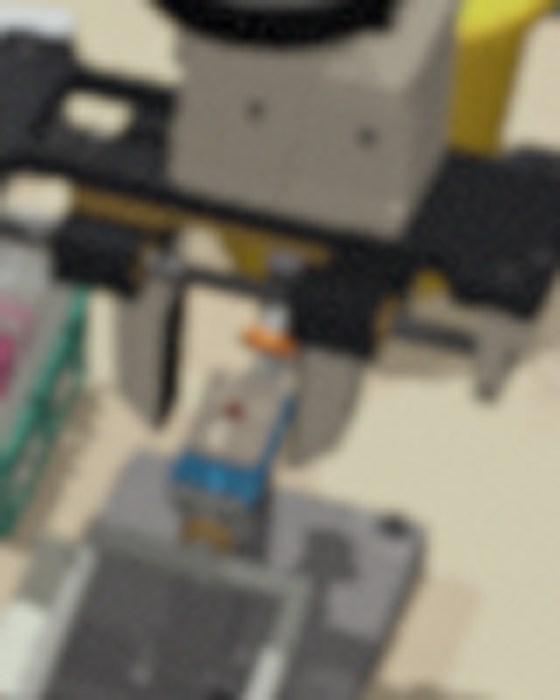

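```bash
python3 - <<'E'
from h import *
np.set_printoptions(precision=4,suppress=True)
def T(p,x0,y0,f): return [(x0+(a+.5)/f-.5,y0+(b+.5)/f-.5) for a,b in p]
o,D=ray('scene',T([(487,398),(300,465)],270,130,7))
for x in (.575,.595,.615): print(x,o+D*((x-o[0])/D[:,0])[:,None])
E
```

```text
0.575 [[ 0.575  -0.0855  0.1629]
 [ 0.575  -0.0322  0.1179]]
0.595 [[ 0.595  -0.0814  0.1462]
 [ 0.595  -0.0265  0.0999]]
0.615 [[ 0.615  -0.0773  0.1295]
 [ 0.615  -0.0208  0.0818]]
```

```bash
python3 -m inch '[{"delta_pos":[-5,0,0],"turn":0,"claw":0.7},{"delta_pos":[-30,0,0],"turn":0,"claw":0.7},{"delta_pos":[-70,0,0],"turn":0,"claw":0.7},{"delta_pos":[-110,5,10],"turn":0.5,"claw":0.7},{"delta_pos":[-120,40,40],"turn":1.5,"claw":0.7},{"delta_pos":[-120,80,80],"turn":3,"claw":0.7},{"delta_pos":[-120,110,120],"turn":4.3,"claw":0.7},{"delta_pos":[-120,125,150],"turn":5.6,"claw":0.7},{"delta_pos":[-120,125,150],"turn":7,"claw":0.7},{"delta_pos":[-120,125,150],"turn":8.4,"claw":0.7},{"delta_pos":[-120,125,150],"turn":9.8,"claw":0.7},{"delta_pos":[-120,125,150],"turn":11.2,"claw":0.7},{"delta_pos":[-120,125,150],"turn":12.6,"claw":0.7},{"delta_pos":[-120,125,150],"turn":14,"claw":0.7},{"delta_pos":[-120,125,150],"turn":15,"claw":0.7},{"delta_pos":[-120,125,150],"turn":15,"claw":0.7}]';python3 -c "
from st import *
st();snap('scene','9',(255,140,345,250),7);snap('top','9',(260,130,340,225),7)"
```

```text
t: 9.65
eef_pos: [0.4665, 0.1436, 0.2489]
eef_rot: [-0.008, 0.707, 0.008, 0.707]
ft_force: [0.2, 0.3, 0.2]
finger_gap: 0.0643
t 9.65 p [0.4665 0.1436 0.2489] yawz 1.32 tilt [ 0.001  0.    -1.   ] F [0.2 0.3 0.2] gap 0.0643 q [-0.22  0.19 -0.15  1.96  0.03  1.   -0.36]
```

View pics/scene_9.png

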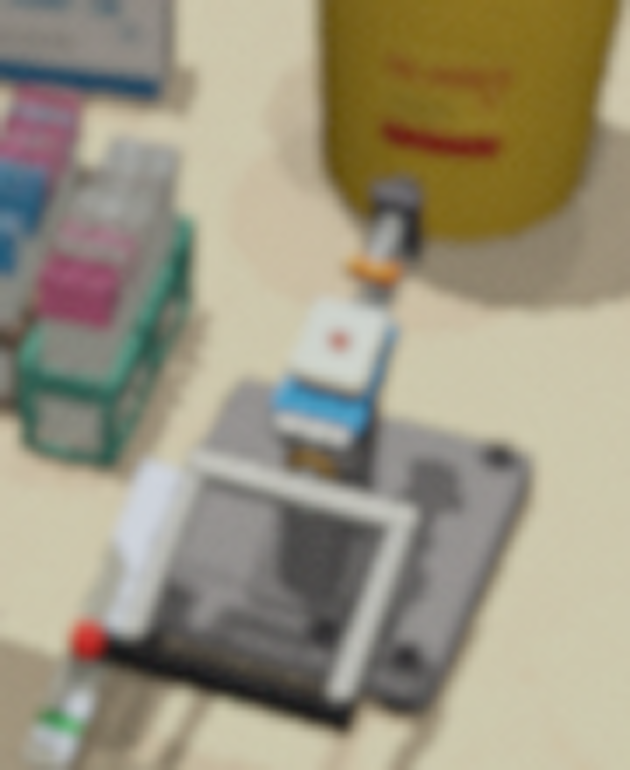

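View pics/top_9.png

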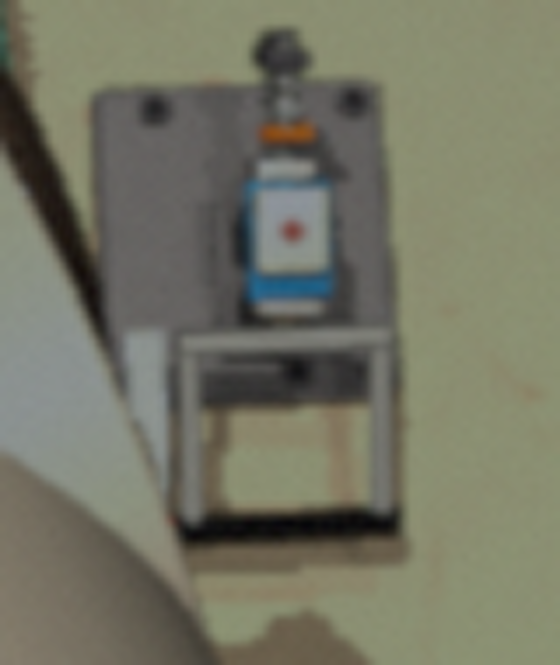

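Both views show the cassette flat on the bed, wax up and lengthwise. In the top crop it spans x = 247–333 with the bed centred at about 287, so it's centred to within about 1 mm once parallax is counted. It lies a few mm above the lip and clear of the presser.

Next is the handle. The 190 mm body will lie along x, so I'll come down with the rear finger just behind the bar and the TCP offset toward the robot. That keeps the body clear of the wax.

```bash
python3 -m inch '[{"delta_pos":[0,-40,5],"turn":0,"claw":0.6},{"delta_pos":[20,-85,10],"turn":0,"claw":0.6},{"delta_pos":[60,-125,14.5],"turn":0,"claw":0.6},{"delta_pos":[90,-150,14.5],"turn":0,"claw":0.6},{"delta_pos":[110,-150,14.5],"turn":0,"claw":0.6},{"delta_pos":[120,-150,14.5],"turn":0,"claw":0.6},{"delta_pos":[120,-150,14.5],"turn":0,"claw":0.6},{"delta_pos":[120,-150,14.5],"turn":0,"claw":0.6}]'; python3 -c "
from st import *
s,M=st();go((.4813,-.0063,.069),1.3,s,M);snap('scene','10',(220,110,350,260),5);snap('top','10',(230,130,340,245),6)"
```

```text
t: 10.55
eef_pos: [0.4852, -0.0051, 0.1292]
eef_rot: [-0.009, 0.707, 0.009, 0.707]
ft_force: [0.2, -0.0, 0.8]
finger_gap: 0.055
t 10.55 p [ 0.4852 -0.0051  0.1292] yawz 1.49 tilt [ 0.001  0.001 -1.   ] F [ 0.2 -0.   0.8] gap 0.055 q [-0.01  0.35 -0.04  2.07  0.02  0.72 -0.04]
rows delta mm [60.2 -1.1 -4. ] turn 0.03
```

View pics/scene_10.png

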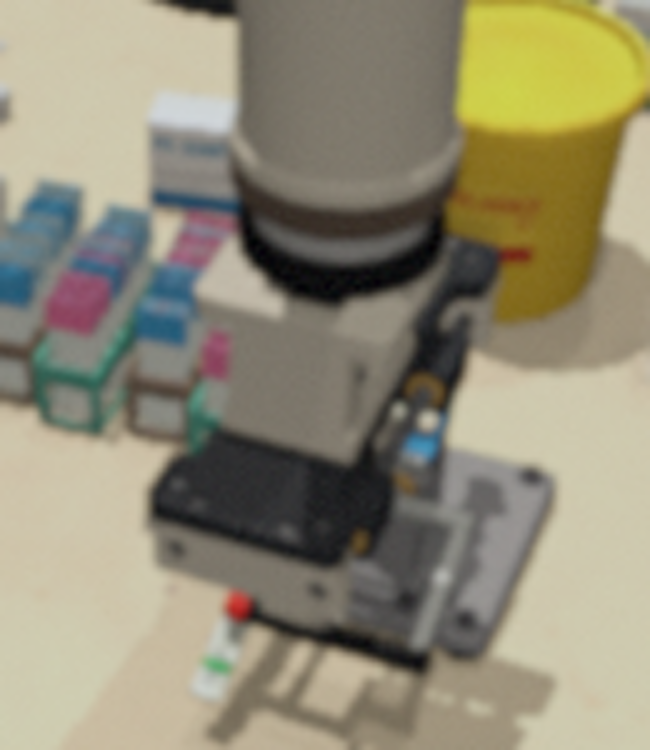

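View pics/top_10.png

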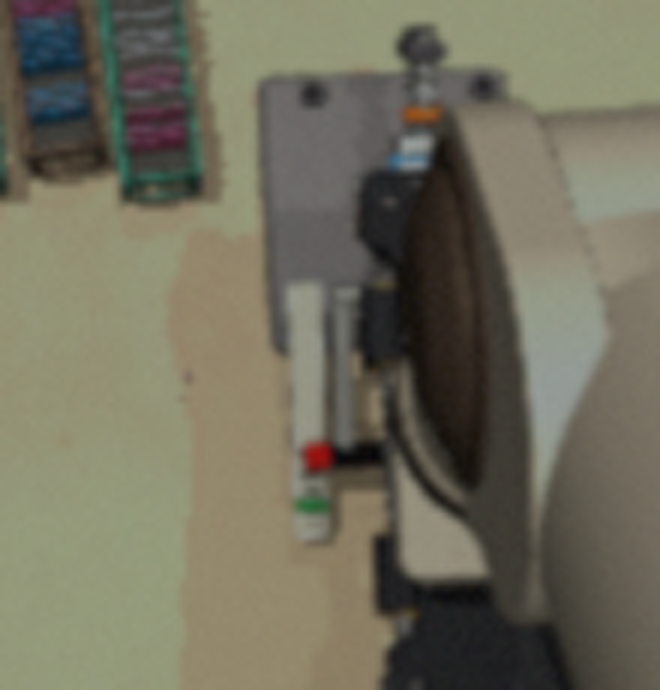

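```bash
python3 - <<'E'
from h import *
np.set_printoptions(precision=4,suppress=True)
def T(p,x0,y0,f): return [(x0+(a+.5)/f-.5,y0+(b+.5)/f-.5) for a,b in p]
o,D=ray('scene',T([(155,562),(347,622),(150,500),(350,555)],220,110,5))
for x in (.385,.395): print(x,o+D*((x-o[0])/D[:,0])[:,None])
o,D=ray('scene',T([(490,345),(470,345)],220,110,5))
for x in (.57,.58): print(x,o+D*((x-o[0])/D[:,0])[:,None])
E
```

```text
0.385 [[ 0.385   0.0206  0.1896]
 [ 0.385  -0.052   0.1908]
 [ 0.385   0.0219  0.219 ]
 [ 0.385  -0.0517  0.2226]]
0.395 [[ 0.395   0.0257  0.1785]
 [ 0.395  -0.0484  0.1797]
 [ 0.395   0.027   0.2085]
 [ 0.395  -0.0482  0.2122]]
0.57 [[ 0.57   -0.0409  0.172 ]
 [ 0.57   -0.0325  0.1692]]
0.58 [[ 0.58   -0.0381  0.1637]
 [ 0.58   -0.0297  0.1609]]
```

```bash
python3 -m inch '[{"delta_pos":[0,-1,-4],"turn":0,"claw":0.6},{"delta_pos":[20,-1,-4],"turn":0,"claw":0.6},{"delta_pos":[38,-1,-4],"turn":0,"claw":0.6},{"delta_pos":[50,-1,-4],"turn":0,"claw":0.6},{"delta_pos":[56,-1,-4],"turn":0,"claw":0.6},{"delta_pos":[60,-1,-4],"turn":0,"claw":0.6},{"delta_pos":[60,-1,-4],"turn":0,"claw":0.6}]'; python3 -c "
from st import *
s,M=st();snap('scene','11',(240,130,350,260),5);snap('top','11',(250,130,340,245),6)"
```

```text
t: 11.35
eef_pos: [0.4805, -0.0072, 0.0683]
eef_rot: [-0.008, 0.707, 0.008, 0.707]
ft_force: [0.2, 0.4, -0.2]
finger_gap: 0.0551
t 11.35 p [ 0.4805 -0.0072  0.0683] yawz 1.36 tilt [-0.  0. -1.] F [ 0.2  0.4 -0.2] gap 0.0551 q [-0.01  0.45 -0.04  2.11  0.03  0.58 -0.04]
```

View pics/scene_11.png

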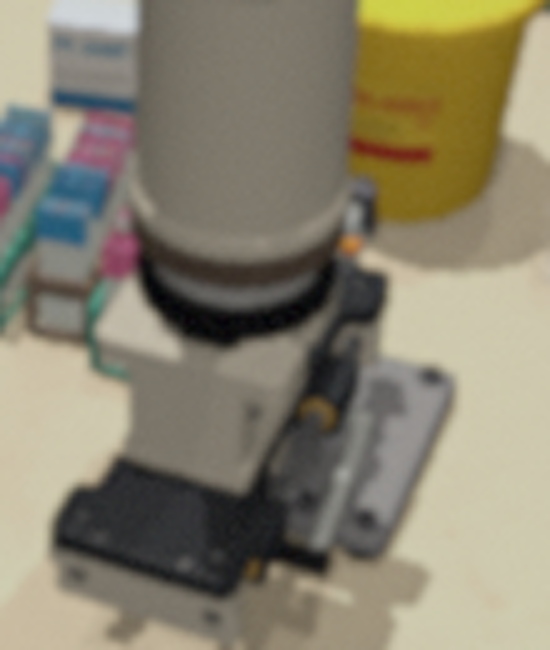

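View pics/top_11.png

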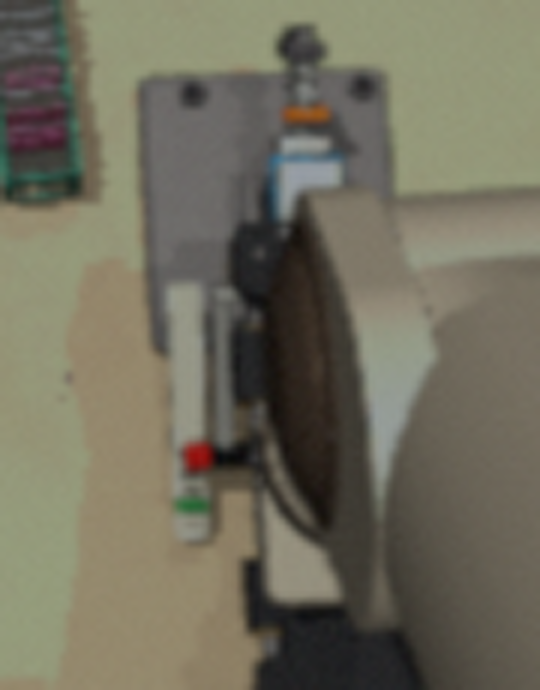

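Descended with no contact. In the top crop the pointer is at (198,457) and the band at (192,506); the cassette hasn't moved. Now I pull with the rear finger.

```bash
python3 -m inch '[{"delta_pos":[0,0,-3],"turn":0,"claw":0.6},{"delta_pos":[1,0,-6],"turn":0,"claw":0.6},{"delta_pos":[2,0,-9],"turn":0,"claw":0.6},{"delta_pos":[3,0,-12],"turn":0,"claw":0.6},{"delta_pos":[4,0,-15],"turn":0,"claw":0.6},{"delta_pos":[4,0,-15],"turn":0,"claw":0.6}]'; python3 -c "
from st import *
s,M=st();snap('top','12',(250,130,340,245),6)"
```

```text
t: 12.05
eef_pos: [0.4659, -0.0076, 0.0646]
eef_rot: [-0.008, 0.707, 0.008, 0.707]
ft_force: [4.1, -0.0, 1.7]
finger_gap: 0.0552
t 12.05 p [ 0.4659 -0.0076  0.0646] yawz 1.35 tilt [ 0.001  0.    -1.   ] F [ 4.1 -0.   1.7] gap 0.0552 q [-0.01  0.44 -0.04  2.14  0.03  0.55 -0.04]
```

View pics/top_12.png

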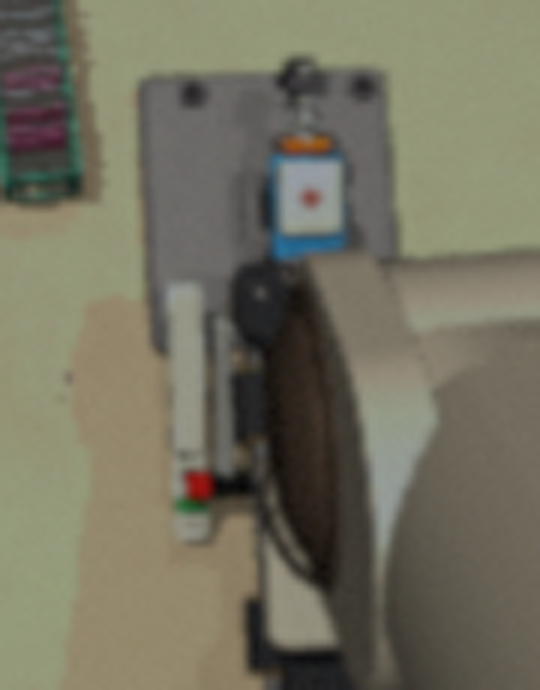

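```bash
python3 -m inch '[{"delta_pos":[1,0,-2.7],"turn":0,"claw":0.6},{"delta_pos":[2,0,-5.5],"turn":0,"claw":0.6},{"delta_pos":[3,0,-8],"turn":0,"claw":0.6},{"delta_pos":[4,0,-11],"turn":0,"claw":0.6},{"delta_pos":[4.5,0,-12.5],"turn":0,"claw":0.6},{"delta_pos":[4.5,0,-12.5],"turn":0,"claw":0.6}]'; python3 -c "
from st import *
s,M=st();snap('top','13',(250,130,340,245),6)"
```

```text
t: 12.7
eef_pos: [0.4579, -0.0078, 0.0615]
eef_rot: [-0.008, 0.704, 0.008, 0.71]
ft_force: [9.7, -0.8, 3.0]
finger_gap: 0.0551
t 12.7 p [ 0.4579 -0.0078  0.0615] yawz 1.35 tilt [ 0.01  0.   -1.  ] F [ 9.7 -0.8  3. ] gap 0.0551 q [-0.01  0.44 -0.04  2.17  0.03  0.53 -0.05]
```

View pics/top_13.png

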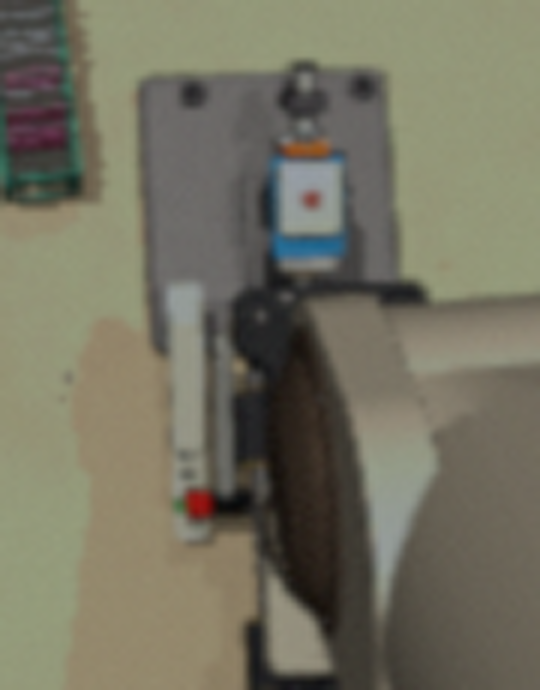

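```bash
cat > ptr.py <<'E'
from st import *
def ptr(tag):
    im=snap('top',tag,(250,130,340,245),6).astype(np.uint8)
    def cen(im):
        h=cv2.cvtColor(im,cv2.COLOR_RGB2HSV); m=cv2.inRange(h,(0,140,60),(7,255,255))|cv2.inRange(h,(174,140,60),(180,255,255)); m[:, :274]=0;m[:,292:]=0;m[:195]=0
        k,l,s,c=cv2.connectedComponentsWithStats(m); i=1+np.argmax(s[1:,4]); 
        w=np.clip(im[:,:,0].astype(float)-im[:,:,1],0,None)*(cv2.dilate((l==i).astype(np.uint8),np.ones((3,3)))); y,x=np.mgrid[:384,:512]; return np.array([(w*x).sum(),(w*y).sum()])/w.sum()
    c0=cen(np.load('pics/top0.npy')); c=cen(im)
    P0=plane('top',[c0],.0526)[0]; d=np.array([-.9397*np.cos(.023),-.9397*np.sin(.023),-.342])
    ss=np.arange(0,.04,.0005); rows=proj('top',P0+ss[:,None]*d)[:,1]
    print('pointer',c0,c,'s mm',1000*np.interp(c[1],rows,ss))
if __name__=='__main__':
    import sys; st(); ptr(sys.argv[1])
E
python3 -m inch '[{"delta_pos":[1,0,-2.5],"turn":0,"claw":0.6},{"delta_pos":[2,0,-5],"turn":0,"claw":0.6},{"delta_pos":[2.7,0,-7.5],"turn":0,"claw":0.6},{"delta_pos":[2.7,0,-7.5],"turn":0,"claw":0.6}]'; python3 ptr.py 14
```

```text
t: 13.15
eef_pos: [0.4529, -0.008, 0.0596]
eef_rot: [-0.008, 0.702, 0.008, 0.712]
ft_force: [13.7, -0.2, 4.9]
finger_gap: 0.0553
t 13.15 p [ 0.4529 -0.008   0.0596] yawz 1.34 tilt [ 0.015  0.    -1.   ] F [13.7 -0.2  4.9] gap 0.0553 q [-0.01  0.43 -0.04  2.18  0.03  0.51 -0.05]
pointer [282.61527446 205.61431981] [282.99312169 215.61587302] s mm 25.818587894144343
```

```bash
python3 -m inch '[{"delta_pos":[-1,0,0],"turn":0,"claw":0.55},{"delta_pos":[-1.5,0,2],"turn":0,"claw":0.5},{"delta_pos":[-1.5,0,4],"turn":0,"claw":0.46},{"delta_pos":[-1.5,0,6],"turn":0,"claw":0.42},{"delta_pos":[-1.5,0,8],"turn":0,"claw":0.38}]'; python3 ptr.py 15
```

```text
t: 13.7
eef_pos: [0.462, -0.0077, 0.0602]
eef_rot: [-0.008, 0.701, 0.008, 0.713]
ft_force: [20.5, -0.7, -10.5]
finger_gap: 0.036
t 13.7 p [ 0.462  -0.0077  0.0602] yawz 1.35 tilt [ 0.016  0.001 -1.   ] F [ 20.5  -0.7 -10.5] gap 0.036 q [-0.01  0.44 -0.04  2.16  0.03  0.52 -0.05]
pointer [282.61527446 205.61431981] [283.00988554 215.72528616] s mm 26.102669934869617
```

```bash
python3 -m inch '[{"delta_pos":[1,0,2],"turn":0,"claw":0.34},{"delta_pos":[1,0,4],"turn":0,"claw":0.3},{"delta_pos":[1,0,6],"turn":0,"claw":0.26},{"delta_pos":[1,0,8],"turn":0,"claw":0.215}]'; python3 ptr.py 16
```

```text
t: 14.15
eef_pos: [0.4696, -0.0076, 0.06]
eef_rot: [-0.008, 0.702, 0.008, 0.712]
ft_force: [15.2, -1.3, 1.7]
finger_gap: 0.0212
t 14.15 p [ 0.4696 -0.0076  0.06  ] yawz 1.35 tilt [ 0.015  0.    -1.   ] F [15.2 -1.3  1.7] gap 0.0212 q [-0.01  0.45 -0.04  2.15  0.03  0.53 -0.05]
pointer [282.61527446 205.61431981] [282.99533679 215.70414508] s mm 26.047771051768102
```

```bash
python3 -m inch '[{"delta_pos":[0,0,2],"turn":0,"claw":0.17},{"delta_pos":[-0.3,0,4],"turn":0,"claw":0.12},{"delta_pos":[-0.3,0,5.5],"turn":0,"claw":0.08},{"delta_pos":[-0.3,0,5.5],"turn":0,"claw":0.05},{"delta_pos":[-0.3,0,5.5],"turn":0,"claw":0.0},{"delta_pos":[-0.3,0,5.5],"turn":0,"claw":0.0},{"delta_pos":[-0.3,0,5.5],"turn":0,"claw":0.0}]'; python3 ptr.py 17; python3 -c "
from st import *
snap('scene','17',(240,130,350,260),5)"
```

```text
t: 14.9
eef_pos: [0.475, -0.0074, 0.0603]
eef_rot: [-0.008, 0.702, 0.008, 0.712]
ft_force: [15.7, -1.1, 0.5]
finger_gap: 0.0108
t 14.9 p [ 0.475  -0.0074  0.0603] yawz 1.36 tilt [ 0.015  0.    -1.   ] F [15.7 -1.1  0.5] gap 0.0108 q [-0.01  0.46 -0.04  2.13  0.03  0.54 -0.05]
pointer [282.61527446 205.61431981] [282.97973658 215.43566363] s mm 25.35076050669149
```

View pics/top_17.png

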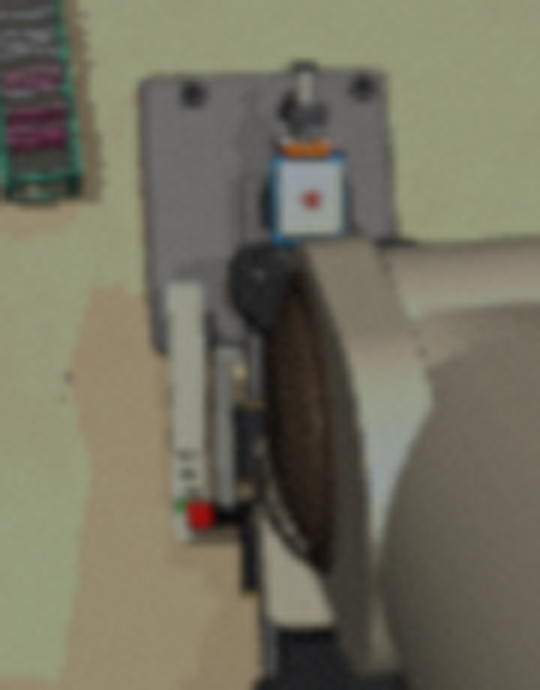

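View pics/scene_17.png

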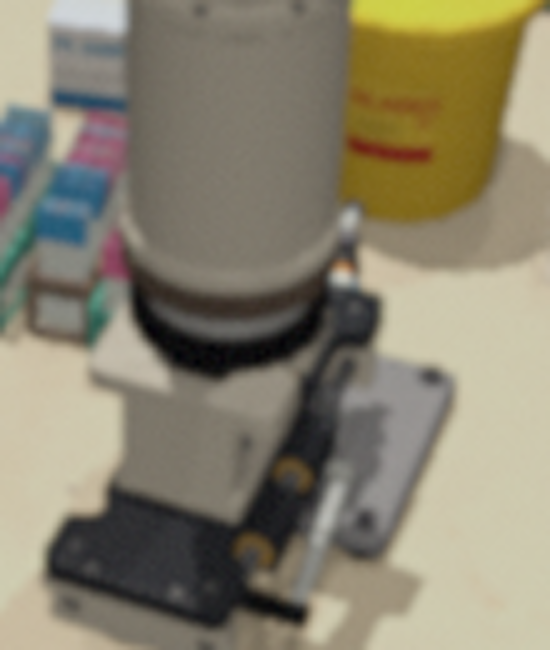

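```bash
python3 - <<'E'
from ptr import *
B=plane('top',[(281.8,213.6)],.0315)[0]; Bs=plane('scene',[(262.8,242.6)],.0315)[0]
print('band',B,Bs)
im=np.load('pics/top0.npy').astype(float); w=np.clip(im[208:220,276:288,1]-im[208:220,276:288,0]-15,0,None); y,x=np.mgrid[208:220,276:288]; c=[(w*x).sum()/w.sum(),(w*y).sum()/w.sum()]
B2=plane('top',[c],.0315)[0]; print(c,B2)
for b in (B,Bs,B2): print('implied bar rest x',b[0]+.0226-.0038)
# expected pointer pixel when over the band: band + 11mm normal(+0..3 since pointer is seen top)
for hgt in (.011,.014):
    print(proj('top',[B2+hgt*np.array([-.342,0,.94])]))
E
```

```text
band [0.47981843 0.03938883 0.0315    ] [0.48142238 0.04140064 0.0315    ]
[np.float64(281.4626506024096), np.float64(213.79518072289156)] [0.47933506 0.04026265 0.0315    ]
implied bar rest x 0.4986184313633003
implied bar rest x 0.500222378530267
implied bar rest x 0.49813506085546233
[[281.78889058 214.91168935]]
[[281.87923769 215.22090294]]
```

```bash
python3 -m inch '[{"delta_pos":[-0.2,0,0.7],"turn":0,"claw":0},{"delta_pos":[-0.2,0,0.7],"turn":0,"claw":0},{"delta_pos":[-0.2,0,0.7],"turn":0,"claw":0},{"delta_pos":[-0.2,0,0.7],"turn":0,"claw":0},{"delta_pos":[-0.2,0,0.7],"turn":0,"claw":0},{"delta_pos":[-0.2,0,0.7],"turn":0,"claw":0}]'; python3 ptr.py 18;python3 ptr.py 19
```

```text
t: 15.6
eef_pos: [0.4753, -0.0074, 0.0605]
eef_rot: [-0.008, 0.702, 0.008, 0.712]
ft_force: [15.0, -1.1, 1.5]
finger_gap: 0.0107
t 15.6 p [ 0.4753 -0.0074  0.0605] yawz 1.36 tilt [ 0.015  0.    -1.   ] F [15.  -1.1  1.5] gap 0.0107 q [-0.01  0.46 -0.04  2.13  0.03  0.54 -0.05]
pointer [282.61527446 205.61431981] [282.91906005 215.36344648] s mm 25.163311778423072
t 15.65 p [ 0.4753 -0.0074  0.0605] yawz 1.36 tilt [ 0.015  0.    -1.   ] F [15.2  0.2  1.4] gap 0.0111 q [-0.01  0.46 -0.04  2.13  0.03  0.54 -0.05]
pointer [282.61527446 205.61431981] [282.94665976 215.368203  ] s mm 25.17565794800845
```

View pics/top_19.png

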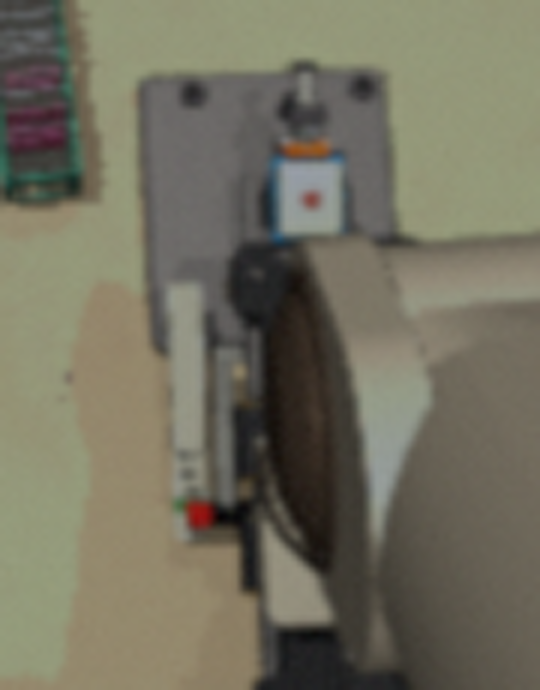

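```bash
python3 -m inch '[{"delta_pos":[-0.3,0,1],"turn":0,"claw":0},{"delta_pos":[-0.3,0,1],"turn":0,"claw":0},{"delta_pos":[-0.3,0,1],"turn":0,"claw":0},{"delta_pos":[-0.3,0,1],"turn":0,"claw":0},{"delta_pos":[-0.3,0,1],"turn":0,"claw":0},{"delta_pos":[-0.3,0,1],"turn":0,"claw":0}]'; python3 ptr.py 20; python3 -c "
from workcell import ctrl; ctrl.job_done()"
```

```text
t: 16.3
eef_pos: [0.476, -0.0074, 0.0607]
eef_rot: [-0.008, 0.702, 0.008, 0.712]
ft_force: [14.2, -0.2, 2.1]
finger_gap: 0.0107
t 16.3 p [ 0.476  -0.0074  0.0607] yawz 1.36 tilt [ 0.014  0.    -1.   ] F [14.2 -0.2  2.1] gap 0.0107 q [-0.01  0.46 -0.04  2.13  0.03  0.54 -0.05]
pointer [282.61527446 205.61431981] [282.93229689 214.97492477] s mm 24.155120440190228
the job is handed in; nothing more can be done
```

The blue cassette is clamped wax side up on the jig bed, and I handed the job in at 16.4 s with the gripper still holding the handle in the green band.

- **Cassette:** I laid it lengthwise, pressed it flat onto the slope and released it. Before the pull, the pictures showed it flat and centred to within about 1 mm. I then pulled the handle, and the presser pushed the cassette down to the lip.
- **Handle:** The last picture put the pointer at about 24.2 mm of travel, inside the 21–27 mm band. The arm's own position gave about 0.5 mm more. The pull was about 14 N and the jaws are closed on the bar at a gap of 10.7 mm.
- **Limits on the checks:** At the end the gripper hid the lip and the low end of the cassette. I last saw that end in the picture at about 19 mm of travel. In the final views the presser was against the cassette's upper end and the cassette was still straight. I never moved near the other cassettes, but I took no final picture of them.

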